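Torque a coaxial load onto a power divider with a break-over wrench

TASK

Take the break-over torque wrench from its rest, slide its open jaw fully onto the brass coupling nut of the coaxial load on the divider, and tighten the nut (clockwise seen from above) until the wrench's breakaway joint trips and the handle has folded by about 15 degrees; stop there, without forcing it on towards its end stop or leaning hard on the connector. Then draw the wrench off without loosening the nut and lay it gently back in its rest, leaving everything else on the bench where it was.

Things in the scene. Friction and masses are not known exactly. Their poses are not given: they have to be found in the camera images.
- grip (a point): Break-over torque wrench, 238 mm long, 0.3 to 0.4 kg, in its rest. This point: middle of the blue handle sleeve, half-way up. Sleeve 18 mm wide with flat sides, 16 mm high, from 82 mm behind this point to 52 mm ahead. x along the handle towards the jaw, z up. The wrench balances about 17 mm ahead of this point.
- jaw (a point): Centre of the wrench's open steel jaw, 127 mm ahead of the grip point while straight. Two parallel prongs 23.5 mm apart, 10 mm thick (half above this point), open towards +x; flared prong tips reach 18 mm ahead of this point, the closed back of the jaw lies 16 mm behind it; head 46 mm wide. On the nut's flats it has about 0.1 rad of play.
- nut_centre (a point): Centre of the brass coupling nut at the foot of the dark load on the divider: a knurled ring 30 mm across, 16 mm high (half above this point), with two wrench flats 22 mm apart. x lies along the flats (y is square to them), within 0.6 rad of world x. The load above is 21 mm wide, its top 55 mm above this point. The divider's top, 112 by 92 mm, is 14 mm below it; base plate 170 by 140 mm.
- nut (a joint): Angle of the coupling nut in rad, growing as it is tightened (clockwise from above). Finger-loose at the start, it runs with a light drag of about 0.06 N m; 0.15 to 0.55 rad further on, different every time, it comes up solid and turns no more. The reading's zero means nothing.
- rest_middle (a point): Dark wrench rest, 180 by 60 mm: two U saddles, 68 mm behind and 50 mm ahead of this point along x, 12 mm thick, slot floors 40 mm and cheek tops 59 mm above the bench, 24 mm between cheeks; 106 mm clear between saddles, base plate 8 mm high. The grip point lies here when home, 48 mm above the bench; x along the wrench, towards its jaw.
- attenuator: Bystander: steel attenuator, 25 mm across, 50 mm tall, standing; origin at its underside.
- dust_cap: Bystander: red dust cap, 22 mm across, 18 mm tall; origin at its underside.
- solder_reel: Bystander: blue solder reel, 60 mm across, 45 mm tall; origin at its underside.
- driver: Bystander: red screwdriver, 170 mm long; origin at its underside.
- flux_bottle: Bystander: amber flux bottle, 40 mm across, 85 mm tall; origin at its underside.
- spanner: Bystander: plain steel spanner, 160 mm long; origin at its underside.
- wool_tin: Bystander: brass tin, 68 mm across, 40 mm tall; origin at its underside.
- wrench: The wrench's handle, whose origin is 8 mm below the grip point; listed for the rules.
- load: The load with its nut, fixed on the divider; origin 14 mm below the nut's centre; listed for the rules.
- pivot (a point): Upright pin about which the head turns in the handle, 42 mm behind the jaw centre, 85 mm ahead of the grip point. A spring holds the joint straight up to about 0.45 N m; then it trips: the handle swings on clockwise about this pin, the nut stays put, and the torque falls, to about 0.31 N m at 0.2 rad and 0.17 at 0.35. End stop at 0.45 rad. Unloaded, it springs straight. x as the jaw's.
- rest: The wrench rest, fixed to the bench; origin on the bench, 48 mm below rest_middle; listed for the rules.

How it is judged:
On the way, in this order (a step that is already met when the one before it is completed fails the run):
1. the jaw is fully on the nut (horizontal distance between jaw and nut_centre below 0.005 m and z of jaw in the frame of nut_centre between -0.006 and 0.006 m), for 0.2 s.
2. the nut is tight and the wrench has tripped on it (horizontal distance between jaw and nut_centre below 0.006 m and angle between the x axis of jaw and the x axis of grip, either way round above 0.17 rad and value of joint nut above 0.22 rad), for 0.1 s.
At the end, for the whole second after the job is handed in: The nut is still tight; the wrench lies straight (joint under 0.06 rad) and still in both saddles of its rest, along it, within 20 mm of its place and 4 mm of its height; the robot touches nothing (value of joint nut above 0.22 rad and horizontal distance between grip and rest_middle below 0.02 m and z of grip in the frame of rest_middle between -0.004 and 0.004 m and angle between the x axis of grip and the x axis of rest_middle, either way round below 0.12 rad and angle between the x axis of jaw and the x axis of grip, either way round below 0.06 rad and linear speed of wrench below 0.02 m/s).
It fails at once if the tripped handle is forced on towards its end stop (joint beyond 0.37 rad) (angle between the x axis of jaw and the x axis of grip, either way round above 0.37 rad).
It fails at once if a bystander is moved by more than 20 mm (distance of any of attenuator, dust_cap, solder_reel, driver, flux_bottle, spanner, wool_tin from where it was at the start of the episode above 0.02 m).
It fails at once if the wrench bears on the load or its nut with more than 65 N (contact force between wrench and load above 65 N).
It fails at once if the wrench is rammed against the load or its nut (more than 30 N) while the nut still runs free (contact force between wrench and load above 30 N and value of joint nut below 0.2 rad).
It fails at once if the wrench is dropped or rammed into its rest (more than 40 N) (contact force between wrench and rest above 40 N).
It also fails if it takes over 72 s, if anything falls off the work surface, if the arm or the gripper's body presses on something with over 40 N, if the wrist force passes 120 N, or if a joint passes its speed limit or range.

ROBOT

A 7-joint arm with a two-finger parallel gripper is mounted at the origin on the work surface. World frame = base frame: x ahead of the robot, y to its left, z up, the work surface at z = 0. Lengths are in m, angles in rad, forces in N, time in s.
With the tool pointing down it reaches from about 0.35 to 0.9 m from the base axis. Payload 8.1 kg.
Tool frame: the origin (TCP) lies where the fingers leave the gripper's body, on its centre line; the fingertips stand 73 mm ahead of it and the grasp point (between the pads) lies 54 mm ahead of it; z points along the fingers, y is the line along which they close (so a half turn about z gives the same grasp; the last joint's range is limited). The gripper opens to 85 mm and grips with 20 to 120 N. Pads are 22 mm wide; open, the fingers measure 114 mm over their backs; the gripper's body (76 mm by 85 mm) begins 54 mm behind the grasp point. The pads swing forward as they close: fully open they stand 13 mm farther back than shut.
Start: joints at [-1.327, 0.434, 0.025, 1.573, -0.012, 1.134, -0.075], TCP at [0.212, 0.588, 0.304] pointing down, gripper open.
Joint ranges: [-2.62, 2.62], [-0.44, 2.09], [-1.27, 1.32], [0.08, 2.57], [-1.32, 4.46], [0.12, 2], [-2.74, 2.74]. Speed limits (rad/s): [2.22, 2.22, 3.01, 3.01, 3.14, 3.14, 3.14].

INTERFACE

Orientations are given as a unit quaternion [w, x, y, z].
In Python, from station import sense, camera, job_done gives the robot as it stands.
- The arm moves only by the tool servo_tool, never from a script. Its argument "moves" is a list of rows, each an object of numbers: "grip": the opening, from -1 (shut) to 1 (fully open), so that 0 is half open; "dx", "dy", "dz": the shift along the tool's x, y, z in mm; "spin": the turn about the tool's z in degrees. In form: [{"grip": .., "dx": .., "dy": .., "dz": .., "spin": ..}, ...]. A call has 1 to 20 rows; each row shifts and turns the commanded pose from where the row before left it, along the tool's axes as they then stand; what a row does not reach is not made up. A row lasts 1/8 s, in which the tool goes at most 62.5 mm and 10.7 degrees, less where a joint would pass 70% of its speed; a pose out of reach is approached as far as the arm can. A call is refused whole if a number of a shift passes 62.5 or a number of a turn 10.7, either way. A call with a gripper value outside its range is refused whole. The fingers move at their own pace and stop on an object; "squeeze" is the grip in N (left out, the last holds). Time passes only in rows, so rows that do not move let the fingers close. It gives the time, the measured TCP pose, the force, the opening and the grip force at its end, in the units of the state.
- sense(): the state, without advancing time (a new reading comes with each control period).
- camera(name): name is "scene" or "top" or "wrist"; returns a dict with "image" (384x512x3 uint8, red, green, blue), "mtx" (3x3 intrinsics, pixels), "D" ([k1, k2, p1, p2, k3] as OpenCV has them; the pictures are not rectified), "origin" and "attitude" of the camera in the world. Camera axes: x right, y up, looking along -z (the intrinsics and any distortion apply to the point x, -y, -z); pixel columns grow to the right and rows downward; lengths in m; the calibration is good to about 2 mm. A picture is of the moment at which its call begins. There is no depth.
- job_done(): hands the job in; it is judged then, once.
The state is a dict: "t": time; "joints": joint angles; "joint_vel": joint speeds; "joint_torque": joint torques, N m; "position": TCP position; "ee_rot": TCP orientation; "ft_force": force on the tool from outside, world axes, zero at the start; "torque": the same for the moment, N m; "width": opening from 0.0 (shut) to 1.0 (fully open); "gripper_force": force on a finger pad.
Only numpy, scipy, OpenCV 4.12 (cv2) and the standard library are available. Lean on these libraries where they do the work, as an engineer would, in place of code of your own. Each camera call takes 0.05 s, during which the arm holds its last target. There are 200 camera calls.

## Working session

There is one attempt and no reset: what is moved stays moved. The work goes in short steps, Python scripts to look and compute and a tool call to move; the robot and the scene stay as the last step left them, time stands still between calls to the robot, and variables do not carry over. Pictures are saved under pics/ and viewed, at most 13 in all, crops included, and the job is handed in when it is done.

Besides the shell and the picture viewer there is one more tool, called after ">>>" in YAML: its name, and indented under it one key for each argument. servo_tool: Moves the arm, as the interface text tells. Its arguments: {"type":"object","properties":{"moves":{"type":"array"},"squeeze":{"type":"number"}},"required":["moves"]}

```bash
mkdir -p pics; ls
cat > h.py <<'E'
import numpy as np, cv2, pickle
from scipy.spatial.transform import Rotation as R
from station import sense, camera, job_done
def rot(q): return R.from_quat([q[1],q[2],q[3],q[0]]).as_matrix()
def snap(name,f):
    c=camera(name); cv2.imwrite(f'pics/{f}.png',c['image'][:,:,::-1]); pickle.dump(c,open(f'pics/{f}.pkl','wb')); return c
def load(f): return pickle.load(open(f'pics/{f}.pkl','rb'))
def att(c):
    a=np.array(c['attitude'],float); return a if a.shape==(3,3) else rot(a)
def ground(c,uv,z):
    p=cv2.undistortPoints(np.array([[uv]],float),np.array(c['mtx']),np.array(c['D'],float))[0,0]
    d=att(c)@np.array([p[0],-p[1],-1]); o=np.array(c['origin']); return o+d*(z-o[2])/d[2]
def proj(c,P):
    q=att(c).T@(np.array(P,float)-np.array(c['origin'])); q=q*[1,-1,-1]
    return cv2.projectPoints(q.reshape(1,1,3),np.zeros(3),np.zeros(3),np.array(c['mtx']),np.array(c['D'],float))[0].ravel()
E
python3 - <<'E'
from h import *
s=sense(); print({k:np.round(v,3) for k,v in s.items()})
for n in('top','scene'):
    c=snap(n,n+'0'); print(n,c['origin'],c['attitude'],c['mtx'])
a=[cv2.imread(f'pics/{n}0.png') for n in('top','scene')]
cv2.imwrite('pics/t0.png',cv2.resize(a[0],(800,600),interpolation=cv2.INTER_CUBIC))
E
```

```text
pics
{'t': np.float64(0.0), 'joints': array([-1.327,  0.435,  0.025,  1.574, -0.012,  1.134, -0.075]), 'joint_vel': array([ 0.001,  0.   ,  0.   ,  0.   , -0.001,  0.001,  0.   ]), 'joint_torque': array([ 0.0000e+00, -6.7048e+01,  1.0260e+00, -3.1621e+01,  1.6000e-02,
        1.2000e-02, -0.0000e+00]), 'position': array([0.212, 0.587, 0.303]), 'ee_rot': array([-0.   ,  0.173,  0.985, -0.001]), 'ft_force': array([-0.052, -0.288, -0.138]), 'torque': array([ 0.014, -0.011, -0.006]), 'gripper_force': np.float64(0.0), 'width': np.float64(1.004)}
top [0.3291598  0.06995376 1.13429962] [-0.67664197 -0.07056881  0.07372288  0.72920547] [[355.28230916   0.         254.70208894]
 [  0.         355.28230916 191.54983097]
 [  0.           0.           1.        ]]
scene [ 1.38557453 -0.03875825  1.24192513] [0.71257512 0.22702449 0.20347917 0.63189621] [[456.17797524   0.         260.69139129]
 [  0.         456.17797524 189.6065434 ]
 [  0.           0.           1.        ]]
```

View pics/t0.png

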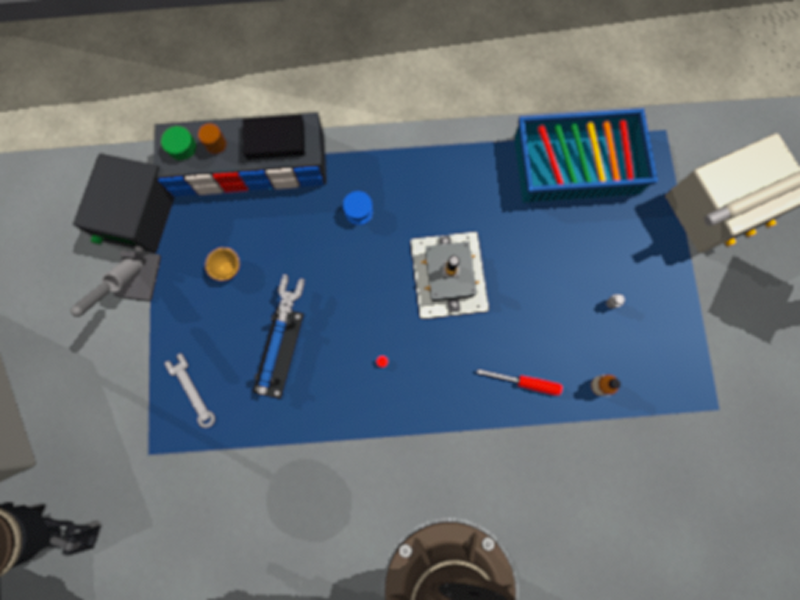

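View pics/scene0.png

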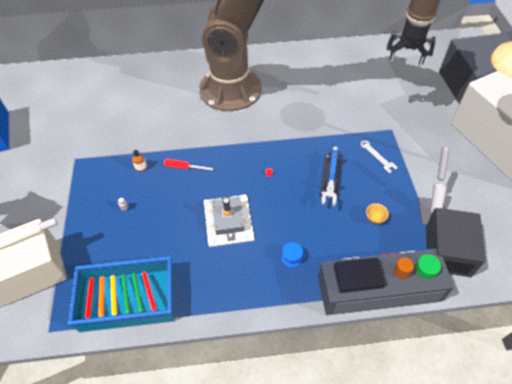

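The top view shows the wrench in its rest at (262–300, 275–395) with the jaw away from the robot, and the divider with its load at (450, 270). The dust cap is at (382, 361) and the reel at (357, 207). I'll enlarge the wrench and the divider.

Run:
```python
from h import *
c=load('top0'); im=c['image'][:,:,::-1]
k=8
a=cv2.resize(im[168:260,155:205],None,fx=6,fy=6,interpolation=cv2.INTER_CUBIC)  # wrench
b=cv2.resize(im[145:207,258:316],None,fx=8,fy=8,interpolation=cv2.INTER_CUBIC)
H=max(a.shape[0],b.shape[0]); o=np.zeros((H,a.shape[1]+b.shape[1]+10,3),np.uint8)
o[:a.shape[0],:a.shape[1]]=a;o[:b.shape[0],a.shape[1]+10:]=b
print(o.shape); cv2.imwrite('pics/crop1.png',o)
S=1.5625
for n,u,z in[('handle end',(262,392),.048),('jaw',(290,290),.048),('load top',(453,262),.12),('dust',(382,361),.018),('reel',(357,207),.045),('tin',(222,264),.04),('spanner',(190,390),0),('driver1',(480,372),0.01),('driver2',(560,388),0.01),('att',(617,299),.05),('flux',(608,384),.08)]:
    print(n,ground(c,np.array(u)/S,z).round(3))
```

```text
(552, 774, 3)
handle end [0.391 0.333 0.048]
jaw [0.589 0.271 0.048]
load top [ 0.603 -0.052  0.12 ]
dust [0.436 0.098 0.018]
reel [0.756 0.127 0.045]
tin [0.656 0.41  0.04 ]
spanner [0.408 0.491 0.   ]
driver1 [ 0.4   -0.098  0.01 ]
driver2 [ 0.356 -0.254  0.01 ]
att [ 0.521 -0.38   0.05 ]
flux [ 0.355 -0.326  0.08 ]
```

View pics/crop1.png

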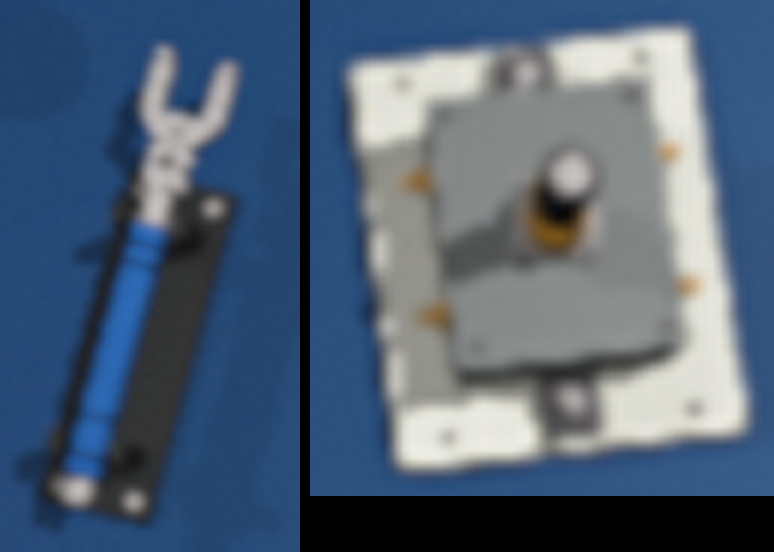

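The sleeve runs from (85, 470) to (150, 228) in the left crop. In the right crop the load's top is at (571, 172) and its foot is at about (552, 240). Next I'll work out the grasp pose and triangulate the load top.

```bash
cat >> h.py <<'E'
def pose(): 
    s=sense(); return np.array(s['position']),rot(s['ee_rot'])
def yaw(Rm): return np.arctan2(Rm[1,0],Rm[0,0])   # heading of tool x
def goto(p,axis_yaw):  # tool displacement so grasp yaw (tool x along axis, mod pi)
    P,M=pose(); d=M.T@(np.array(p)-P)*1000; e=(axis_yaw-yaw(M)+np.pi/2)%np.pi-np.pi/2
    # tool z down => spin positive = world negative
    print('tcp',P.round(4),'yaw',round(yaw(M),3),'d(tool,mm)',d.round(1),'spin deg',round(np.degrees(-e),2))
def tri(obs):
    A=np.zeros((3,3));b=np.zeros(3)
    for c,uv in obs:
        o=np.array(c['origin']);d=ground(c,uv,0)-o;d/=np.linalg.norm(d);Q=np.eye(3)-np.outer(d,d);A+=Q;b+=Q@o
    return np.linalg.solve(A,b)
E
python3 - <<'E'
from h import *
c=load('top0'); s=load('scene0'); S=np.array
p=lambda x,y:S([155+x/6,168+y/6])
e0=ground(c,p(85,470),.056);e1=ground(c,p(150,228),.056); print(e0,e1,np.linalg.norm(e1-e0))
th=np.arctan2(*(e1-e0)[1::-1]); u=S([np.cos(th),np.sin(th),0]); g=e0+(e1-e0)*82/134
print('yaw',th,'grip',g,'jaw pred',g+.127*u,'seen jaw',ground(c,p(182,118),.048))
goto([g[0],g[1],.20],th)
lt=258+(571-310)/8,145+172/8
print('load top px',lt,[ground(c,lt,z).round(3) for z in(.1,.12,.14)])
im=s['image'][:,:,::-1]
a=cv2.resize(im[180:255,190:265],None,fx=8,fy=8,interpolation=cv2.INTER_CUBIC); cv2.imwrite('pics/crop2.png',a)
E
```

```text
[0.40364814 0.32613837 0.056     ] [0.52430232 0.28947661 0.056     ] 0.12610120899908298
yaw -0.2949926109340845 grip [0.4774813  0.30370356 0.056     ] jaw pred [0.59899544 0.2667805  0.056     ] seen jaw [0.58272801 0.27253258 0.048     ]
tcp [0.2124 0.5874 0.3032] yaw 2.795 d(tool,mm) [-345.8 -176.6  103.5] spin deg -2.97
load top px (290.625, 166.5) [array([ 0.612, -0.057,  0.1  ]), array([ 0.607, -0.054,  0.12 ]), array([ 0.601, -0.052,  0.14 ])]
```

View pics/crop2.png

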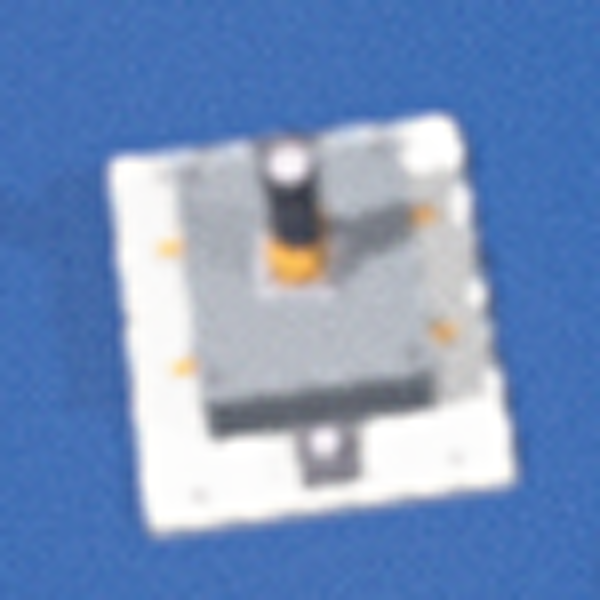

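The load's top is at (288, 160) and its nut at (295, 262) in the crop. Moving above the wrench.

>>> servo_tool:
  moves:
    - {"grip": 0.2, "dx": -50, "dy": -25, "dz": 8, "spin": -3}
    - {"grip": 0.2, "dx": -50, "dy": -25, "dz": 8}
    - {"grip": 0.2, "dx": -50, "dy": -25, "dz": 8}
    - {"grip": 0.2, "dx": -50, "dy": -25, "dz": 8}
    - {"grip": 0.2, "dx": -50, "dy": -25, "dz": 8}
    - {"grip": 0.2, "dx": -50, "dy": -25, "dz": 8}
    - {"grip": 0.2, "dx": -46, "dy": -27, "dz": 5}
    - {"grip": 0.2}
    - {"grip": 0.2}
  squeeze: 40

```text
schema error: expected keys grip, dx, dy, dz, spin
```

Run:
```python
from h import *
c=load('top0'); s=load('scene0')
print('load top',tri([(c,(290.625,166.5)),(s,(190+288/8,180+160/8))]))
goto([.476,.304,.2],-.295)
w=snap('wrist','w1'); print(w['origin'],att(w).round(3)); print(w['mtx'],w['D'])
```

```text
load top [ 0.60925012 -0.05478632  0.11059945]
tcp [0.2124 0.5874 0.3032] yaw 2.795 d(tool,mm) [-344.3 -176.8  103.5] spin deg -2.97
[0.1504121  0.6105883  0.37335075] [[ 0.34  -0.909 -0.243]
 [ 0.94   0.328  0.089]
 [-0.001 -0.259  0.966]]
[[312.51526147   0.         253.89661788]
 [  0.         312.51526147 187.84932949]
 [  0.           0.           1.        ]] [-0.02293926  0.          0.          0.          0.        ]
```

View pics/w1.png

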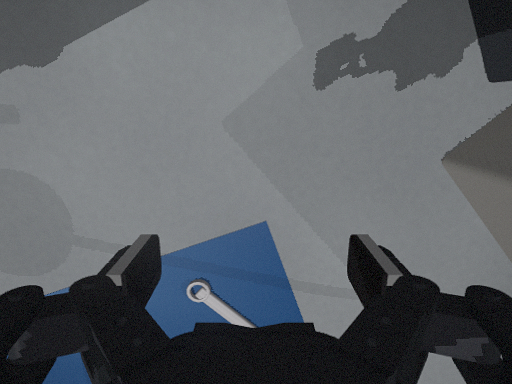

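The wrist camera sits on the tool +x side and looks towards −x, and here it shows only the spanner at (200, 290). All five keys are needed in every row. I'll fly past the load for views of the nut before going to the wrench.

>>> servo_tool:
  moves:
    - {"grip": 1, "dx": -41.5, "dy": -23, "dz": 6, "spin": 0}
    - {"grip": 1, "dx": -41.5, "dy": -23, "dz": 6, "spin": 0}
    - {"grip": 1, "dx": -41.5, "dy": -23, "dz": 6, "spin": 0}
    - {"grip": 1, "dx": -41.5, "dy": -23, "dz": 6, "spin": 0}
    - {"grip": 1, "dx": -41.5, "dy": -23, "dz": 6, "spin": 0}
    - {"grip": 1, "dx": -41.5, "dy": -23, "dz": 6, "spin": 0}
    - {"grip": 1, "dx": -41.5, "dy": -23, "dz": 6, "spin": 0}
    - {"grip": 1, "dx": -41.5, "dy": -23, "dz": 6, "spin": 0}
    - {"grip": 1, "dx": -41.5, "dy": -23, "dz": 6, "spin": 0}
    - {"grip": 1, "dx": -41.5, "dy": -23, "dz": 6, "spin": 0}
    - {"grip": 1, "dx": -41.5, "dy": -23, "dz": 6, "spin": 0}
    - {"grip": 1, "dx": -41.5, "dy": -23, "dz": 6, "spin": 0}
    - {"grip": 1, "dx": -41.5, "dy": -23, "dz": 6, "spin": 0}
    - {"grip": 1, "dx": -41.5, "dy": -23, "dz": 6, "spin": 0}
    - {"grip": 1, "dx": 0, "dy": 0, "dz": 0, "spin": 0}
    - {"grip": 1, "dx": 0, "dy": 0, "dz": 0, "spin": 0}
    - {"grip": 1, "dx": 0, "dy": 0, "dz": 0, "spin": 0}
  squeeze: 40

```text
t: 2.28
position: [0.6488, 0.089, 0.22]
ee_rot: [-0.0, 0.172, 0.985, 0.0]
ft_force: [-1.2, -0.2, -0.1]
width: 0.999
gripper_force: 0.0
```

Run:
```python
from h import *
w=snap('wrist','v1'); print(proj(w,[.609,-.055,.056])); print(sense()['t'])
goto([.566,-.199,.22],2.795); goto([.609,-.055,.22],2.795)
```

```text
[ 65.3619009 205.9488963]
2.325
tcp [0.6488 0.089  0.2201] yaw 2.797 d(tool,mm) [-1.94e+01 -2.99e+02 -1.00e-01] spin deg 0.1
tcp [0.6488 0.089  0.2201] yaw 2.797 d(tool,mm) [ -11.2 -149.    -0. ] spin deg 0.1
```

>>> servo_tool:
  moves:
    - {"grip": 1, "dx": -4, "dy": -50, "dz": 0, "spin": 0}
    - {"grip": 1, "dx": -4, "dy": -50, "dz": 0, "spin": 0}
    - {"grip": 1, "dx": -3, "dy": -50, "dz": 0, "spin": 0}
    - {"grip": 1, "dx": 0, "dy": 0, "dz": 0, "spin": 0}
    - {"grip": 1, "dx": 0, "dy": 0, "dz": 0, "spin": 0}

```text
t: 2.95
position: [0.6089, -0.056, 0.2202]
ee_rot: [0.0, 0.172, 0.985, 0.001]
ft_force: [-0.7, 1.2, -0.9]
width: 1.002
gripper_force: 0.0
```

Run:
```python
from h import *
w=snap('wrist','v2'); print(proj(w,[.609,-.055,.056]))
```

```text
[254.18361754 191.71965563]
```

>>> servo_tool:
  moves:
    - {"grip": 1, "dx": -2, "dy": -50, "dz": 0, "spin": 0}
    - {"grip": 1, "dx": -3, "dy": -50, "dz": 0, "spin": 0}
    - {"grip": 1, "dx": -3, "dy": -50, "dz": 0, "spin": 0}
    - {"grip": 1, "dx": 0, "dy": 0, "dz": 0, "spin": 0}
    - {"grip": 1, "dx": 0, "dy": 0, "dz": 0, "spin": 0}

```text
t: 3.62
position: [0.5661, -0.1992, 0.2198]
ee_rot: [0.0, 0.172, 0.985, 0.001]
ft_force: [0.1, 0.1, 0.5]
width: 1.004
gripper_force: 0.0
```

Run:
```python
from h import *
w=snap('wrist','v3')
out=[]
for f in('v1','v2','v3'):
    c=load(f); u,v=proj(c,[.609,-.055,.07]).astype(int); x0=max(0,min(512-66,u-33)); y0=max(0,v-50)
    print(f,u,v,'crop',x0,y0)
    out.append(cv2.resize(c['image'][y0:y0+100,x0:x0+66,::-1],(396,600),interpolation=cv2.INTER_CUBIC)[:, :])
o=np.hstack([cv2.resize(a,(264,400),interpolation=cv2.INTER_AREA) for a in out]); cv2.imwrite('pics/nut.png',o)
```

```text
v1 54 211 crop 21 161
v2 254 196 crop 221 146
v3 456 186 crop 423 136
```

View pics/nut.png

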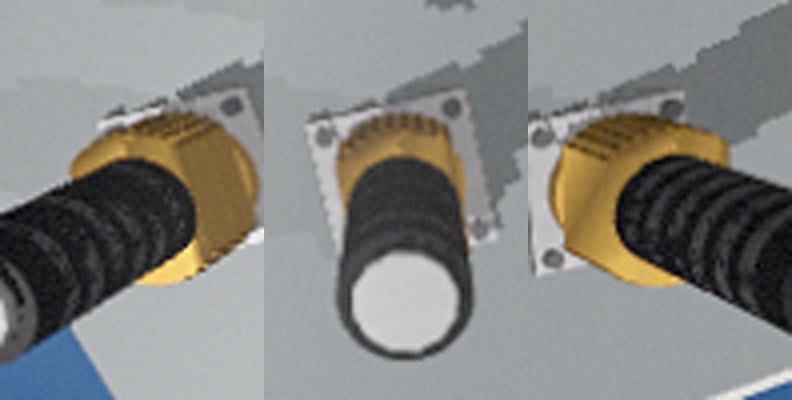

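All three views show the brass nut with clear flats: the right-hand face in view 1 at about (180–245, 120–270), and the left-hand face in view 3 at about (560–615, 130–250). I'll fit a nut model to the brass silhouettes and overlay it.

```bash
cat > fit.py <<'E'
from h import *
from scipy.optimize import differential_evolution
V=[load(f) for f in('v1','v2','v3')]
def pj(c,P):
    q=(np.atleast_2d(P)-np.array(c['origin']))@att(c)*[1,-1,-1]
    return cv2.projectPoints(q.reshape(-1,1,3),np.zeros(3),np.zeros(3),np.array(c['mtx']),np.array(c['D'],float))[0][:,0]
K=6; W=[]
for c in V:
    u,v=proj(c,[.609,-.055,.06]).astype(int); x0=max(0,min(512-66,u-33)); y0=v-40
    im=cv2.resize(c['image'][y0:y0+80,x0:x0+66],None,fx=K,fy=K,interpolation=cv2.INTER_CUBIC)
    h=cv2.cvtColor(im,cv2.COLOR_RGB2HSV); m=((h[...,0]>10)&(h[...,0]<32)&(h[...,1]>110)&(h[...,2]>60)).astype(np.uint8)
    W.append((c,x0,y0,im,m))
a=np.linspace(0,2*np.pi,90,endpoint=False)
def prism(p,z0,z1,flat,r=.015):
    x,y=r*np.cos(a),r*np.sin(a)
    if flat: y=np.clip(y,-.011,.011)
    ct,st=np.cos(p[3]),np.sin(p[3]); X=p[0]+ct*x-st*y; Y=p[1]+st*x+ct*y
    return [np.c_[X,Y,np.full(90,p[2]+z)] for z in(z0,z1)]
def hull(w,P,m,v):
    q=(pj(w[0],P)-[w[1],w[2]]+.5)*K-.5
    cv2.fillConvexPoly(m,cv2.convexHull(q.astype(np.float32)).astype(np.int32),v)
def rend(w,p):
    m=np.zeros(w[4].shape,np.uint8)
    hull(w,np.vstack(prism(p,-p[5],-.006,False,p[4])),m,1)
    hull(w,np.vstack(prism(p,-.008,.008,True)),m,1)
    hull(w,np.vstack(prism(p,.0085,.055,False,.0105)),m,0); return m
def cost(p): return sum(1-(r&w[4]).sum()/(r|w[4]).sum() for w in W for r in[rend(w,p)])
if __name__=='__main__':
    b=[(.595,.625),(-.07,-.04),(.045,.068),(-.7,.7),(.009,.0155),(.0085,.014)]
    r=differential_evolution(cost,b,maxiter=50,popsize=10,seed=1,polish=False); print(r.x.round(4),r.fun)
    for t in np.arange(-.6,.61,.15):
        q=r.x.copy();q[3]=t;print(round(t,2),round(cost(q),3),end='; ')
    np.save('nut.npy',r.x); o=[]
    for w in W:
        im=w[3][...,::-1].copy()
        for P in prism(r.x,-.008,.008,True): cv2.polylines(im,[((pj(w[0],P)-[w[1],w[2]]+.5)*K-.5).astype(np.int32)],True,(255,0,255),1)
        for c_,col in((rend(w,r.x),(0,255,0)),): cv2.drawContours(im,cv2.findContours(c_,0,2)[0],-1,col,1)
        o.append(cv2.resize(im,None,fx=.66,fy=.66,interpolation=cv2.INTER_AREA))
    cv2.imwrite('pics/fit.png',np.hstack(o)); print(np.hstack(o).shape)
E
python3 fit.py
```

```text
[ 0.6106 -0.0545  0.0623 -0.2425  0.0119  0.0112] 0.3613821854048862
-0.6 0.574; -0.45 0.483; -0.3 0.387; -0.15 0.389; 0.0 0.477; 0.15 0.577; 0.3 0.662; 0.45 0.751; 0.6 0.85; (317, 783, 3)
```

View pics/fit.png

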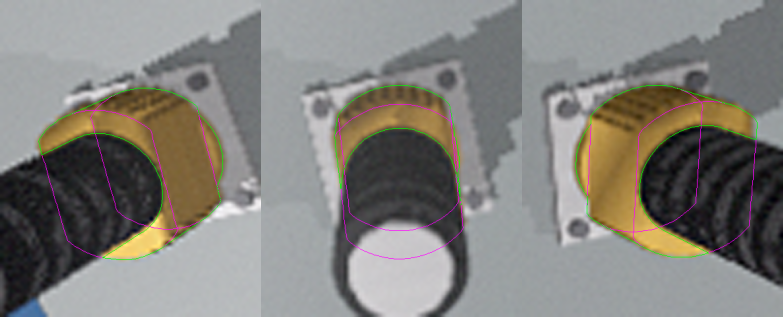

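The fit overlays cleanly on all three views: nut at (0.611, −0.055, 0.062), yaw −0.24. Now hovering over the wrench for a closer view.

>>> servo_tool:
  moves:
    - {"grip": 1, "dx": 22, "dy": 44.5, "dz": 0, "spin": 0}
    - {"grip": 1, "dx": 22, "dy": 44.5, "dz": 0, "spin": 0}
    - {"grip": 1, "dx": 22, "dy": 44.5, "dz": 0, "spin": 0}
    - {"grip": 1, "dx": 22, "dy": 44.5, "dz": 0, "spin": 0}
    - {"grip": 1, "dx": 22, "dy": 44.5, "dz": 0, "spin": 0}
    - {"grip": 1, "dx": 22, "dy": 44.5, "dz": 0, "spin": 0}
    - {"grip": 1, "dx": 22, "dy": 44.5, "dz": 0, "spin": 0}
    - {"grip": 1, "dx": 22, "dy": 44.5, "dz": 0, "spin": 0}
    - {"grip": 1, "dx": 22, "dy": 44.5, "dz": 0, "spin": 0}
    - {"grip": 1, "dx": 21, "dy": 44, "dz": 0, "spin": -2.9}
    - {"grip": 1, "dx": 0, "dy": 0, "dz": 0, "spin": 0}
    - {"grip": 1, "dx": 0, "dy": 0, "dz": 0, "spin": 0}

```text
t: 5.18
position: [0.5096, 0.2925, 0.2197]
ee_rot: [-0.0, 0.146, 0.989, -0.0]
ft_force: [-0.7, -1.5, -0.4]
width: 0.999
gripper_force: 0.0
```

Run:
```python
from h import *
w=snap('wrist','w2'); goto([.476,.304,.2],-.295); print(sense()['t'])
P,M=pose(); print(M.T@(np.array(w['origin'])-P))
cv2.imwrite('pics/w2b.png',cv2.resize(w['image'][0:330,120:400,::-1],None,fx=1.8,fy=1.8,interpolation=cv2.INTER_CUBIC))
```

```text
tcp [0.51   0.2913 0.2198] yaw 2.846 d(tool,mm) [36.2  2.2 19.8] spin deg -0.04
5.225
[ 0.06682224  0.00143304 -0.0700585 ]
```

View pics/w2b.png

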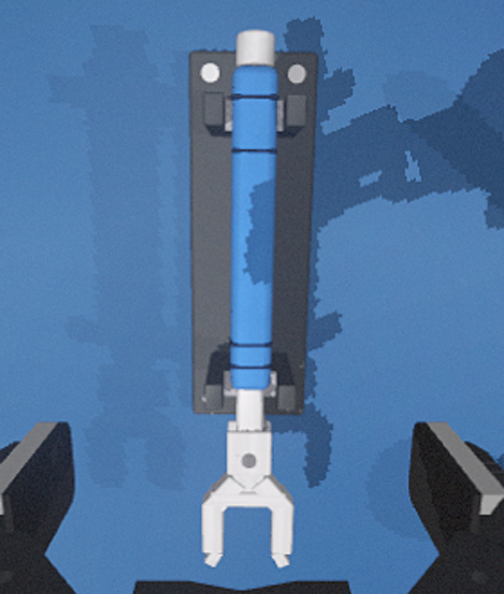

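The wrist view shows the wrench in its rest: sleeve from (256, 66) to (251, 388), pin at (249, 461), jaw back at (248, 505), prong tips at (246, 562). Refining the grip point from these.

Run:
```python
from h import *
c=load('w2'); g=lambda x,y,z:ground(c,(120+(x+.5)/1.8-.5,(y+.5)/1.8-.5),z)
e0=g(256,67,.055);e1=g(251,388,.055);pin=g(249,461,.054);jb=g(248,505,.053);tp=g(246,562,.053)
th=np.arctan2(*(pin-e0)[1::-1]); u=np.array([np.cos(th),np.sin(th),0])
print('len',np.linalg.norm(e1-e0),'yaw',th)
for n,p,k in(('rear',e0,-.082),('front',e1,.052),('pin',pin,.085),('jback',jb,.111),('tip',tp,.145)): print(n,(p-u*k).round(4))
```

```text
len 0.1307863228051506 yaw -0.3065033616021638
rear [0.483  0.3059 0.055 ]
front [0.48   0.3072 0.055 ]
pin [0.4828 0.306  0.054 ]
jback [0.4805 0.3066 0.053 ]
tip [0.478  0.3069 0.053 ]
```

>>> servo_tool:
  moves:
    - {"grip": 0.3, "dx": 16, "dy": 3, "dz": 20, "spin": 0.4}
    - {"grip": 0.3, "dx": 16.5, "dy": 2.5, "dz": 20, "spin": 0}
    - {"grip": 0.3, "dx": 0, "dy": 0, "dz": 20, "spin": 0}
    - {"grip": 0.3, "dx": 0, "dy": 0, "dz": 20, "spin": 0}
    - {"grip": 0.3, "dx": 0, "dy": 0, "dz": 20, "spin": 0}
    - {"grip": 0.3, "dx": 0, "dy": 0, "dz": 12, "spin": 0}
    - {"grip": 0.3, "dx": 0, "dy": 0, "dz": 6, "spin": 0}
    - {"grip": 0, "dx": 0, "dy": 0, "dz": 0, "spin": 0}
    - {"grip": 0, "dx": 0, "dy": 0, "dz": 0, "spin": 0}

```text
t: 6.35
position: [0.4813, 0.3064, 0.1025]
ee_rot: [0.0, 0.151, 0.989, 0.0]
ft_force: [0.8, -0.1, 0.1]
width: 0.501
gripper_force: 0.0
```

Run:
```python
from h import *
goto([.4805,.306,.102],-.303); print(sense()['ft_force'],sense()['width'])
```

```text
tcp [0.4813 0.3064 0.1025] yaw 2.838 d(tool,mm) [ 0.7 -0.6  0.5] spin deg -0.02
[ 0.76535554 -0.11862855  0.14577358] 0.5007727838899226
```

>>> servo_tool:
  moves:
    - {"grip": -0.4, "dx": 0, "dy": -0.5, "dz": 0, "spin": 0}
    - {"grip": -0.7, "dx": 0, "dy": 0, "dz": 0, "spin": 0}
    - {"grip": -1, "dx": 0, "dy": 0, "dz": 0, "spin": 0}
    - {"grip": -1, "dx": 0, "dy": 0, "dz": 0, "spin": 0}
    - {"grip": -1, "dx": 0, "dy": 0, "dz": 0, "spin": 0}
    - {"grip": -1, "dx": 0, "dy": 0, "dz": 0, "spin": 0}
  squeeze: 60

```text
t: 7.1
position: [0.481, 0.3058, 0.1025]
ee_rot: [0.0, 0.151, 0.989, 0.0]
ft_force: [-1.5, -1.3, 6.7]
width: 0.199
gripper_force: 58.7
```

>>> servo_tool:
  moves:
    - {"grip": -1, "dx": 0, "dy": 0, "dz": -3, "spin": 0}
    - {"grip": -1, "dx": 0, "dy": 0, "dz": -7, "spin": 0}
    - {"grip": -1, "dx": 0, "dy": 0, "dz": -12, "spin": 0}
    - {"grip": -1, "dx": 0, "dy": 0, "dz": -18, "spin": 0}
    - {"grip": -1, "dx": 0, "dy": 0, "dz": -18, "spin": 0}
    - {"grip": -1, "dx": 0, "dy": 0, "dz": -12, "spin": 0}
    - {"grip": -1, "dx": 0, "dy": 0, "dz": -7, "spin": 0}
    - {"grip": -1, "dx": 0, "dy": 0, "dz": 0, "spin": 0}
    - {"grip": -1, "dx": 0, "dy": 0, "dz": 0, "spin": 0}

```text
t: 8.22
position: [0.4806, 0.3055, 0.1784]
ee_rot: [-0.0, 0.151, 0.989, -0.0]
ft_force: [-0.8, 0.8, -2.9]
width: 0.197
gripper_force: 58.6
```

>>> servo_tool:
  moves:
    - {"grip": -1, "dx": -2, "dy": -10, "dz": 0, "spin": 0}
    - {"grip": -1, "dx": -4, "dy": -20, "dz": 0, "spin": 0}
    - {"grip": -1, "dx": -5, "dy": -35, "dz": 0, "spin": 0}
    - {"grip": -1, "dx": -5, "dy": -40, "dz": 0, "spin": 0}
    - {"grip": -1, "dx": -6, "dy": -45, "dz": 0, "spin": 0}
    - {"grip": -1, "dx": -6, "dy": -45, "dz": 0, "spin": 0}
    - {"grip": -1, "dx": -6, "dy": -45, "dz": 0, "spin": 0}
    - {"grip": -1, "dx": -5, "dy": -40, "dz": 0, "spin": 0}
    - {"grip": -1, "dx": -4, "dy": -25, "dz": 0, "spin": 0}
    - {"grip": -1, "dx": -2, "dy": -11.5, "dz": 0, "spin": 0}
    - {"grip": -1, "dx": 0, "dy": 0, "dz": 0, "spin": -1.75}
    - {"grip": -1, "dx": 0, "dy": 0, "dz": 0, "spin": -1.75}
    - {"grip": -1, "dx": 0, "dy": 0, "dz": 0, "spin": 0}
    - {"grip": -1, "dx": 0, "dy": 0, "dz": 0, "spin": 0}

```text
t: 9.98
position: [0.4294, -0.0091, 0.1789]
ee_rot: [-0.0, 0.12, 0.993, 0.0]
ft_force: [0.0, 0.6, -4.2]
width: 0.198
gripper_force: 58.8
```

Run:
```python
from h import *
goto([.4291,-.0096,.1168],-.2425); s=sense(); print(s['t'],s['ft_force'],s['torque'],s['width'],s['gripper_force'])
w=snap('wrist','w3'); c=snap('top','top3')
im=c['image'][:,:,::-1]; u,v=proj(c,[.52,-.03,.12]).astype(int); print(u,v)
a=cv2.resize(im[v-45:v+45,u-35:u+35],(466,600),interpolation=cv2.INTER_CUBIC)
b=cv2.resize(w['image'][0:384,120:390,::-1],None,fx=1.2,fy=1.2)
o=np.zeros((600,466+b.shape[1],3),np.uint8);o[:,:466]=a;o[:b.shape[0],466:]=b
cv2.imwrite('pics/chk.png',o);print(o.shape, (u-35,v-45))
```

```text
tcp [ 0.4294 -0.0091  0.1789] yaw 2.901 d(tool,mm) [ 0.1 -0.5 62.1] spin deg 0.08
9.975 [ 0.03786213  0.60564384 -4.22672603] [-0.01480813  0.0581676   0.00269533] 0.1982678803570494 58.840704560279846
285 195
(600, 790, 3) (np.int64(250), np.int64(150))
```

View pics/chk.png

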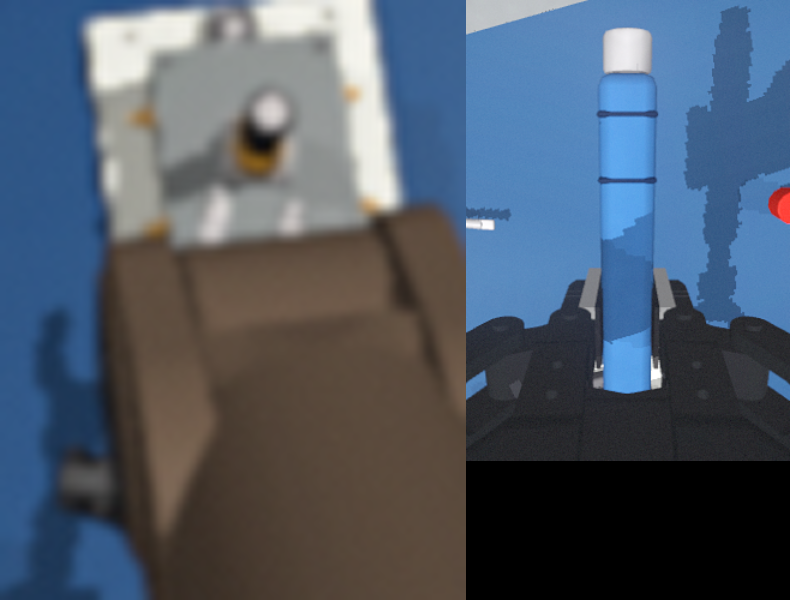

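The top view (left) shows the prong tips at about (222, 188) and (297, 203), pointing at the load's foot. The wrist view (right) shows the handle straight in the pads with its sleeve's rear end at (627, 74). I'll check the grip offset from both.

Run:
```python
from h import *
w=load('w3');c=load('top3');P=np.array([.4294,-.0091]);u=np.array([np.cos(-.2405),np.sin(-.2405)]);n=np.array([-u[1],u[0]])
z=.1789-.0545
r=ground(w,(120+161/1.2,74/1.2),z+.007)[:2]-P; print('rear rel grip',r@u,r@n,'expect -.082,0')
for q in((222,188),(297,203)):
    t=ground(c,(250+q[0]/6.657,150+q[1]/6.667),z+.005)[:2]-P; print('tip',t@u,t@n,'expect .145')
q=np.array([.6106,-.0545])-P; print('nut rel TCP',q@u,q@n)
```

```text
rear rel grip -0.08065597868335789 0.0007936771385937552 expect -.082,0
tip 0.1416587329950399 0.014776411586315014 expect .145
tip 0.14039643421270367 -0.018539588086417032 expect .145
nut rel TCP 0.1867986304472661 -0.0009336289550569739
```

>>> servo_tool:
  moves:
    - {"grip": -1, "dx": 0, "dy": -0.5, "dz": 8, "spin": 0}
    - {"grip": -1, "dx": 0, "dy": 0, "dz": 14, "spin": 0}
    - {"grip": -1, "dx": 0, "dy": 0, "dz": 16, "spin": 0}
    - {"grip": -1, "dx": 0, "dy": 0, "dz": 14, "spin": 0}
    - {"grip": -1, "dx": 0, "dy": 0, "dz": 8, "spin": 0}
    - {"grip": -1, "dx": 0, "dy": 0, "dz": 3, "spin": 0}
    - {"grip": -1, "dx": -8, "dy": 0, "dz": 0, "spin": 0}
    - {"grip": -1, "dx": -12, "dy": 0, "dz": 0, "spin": 0}
    - {"grip": -1, "dx": -7, "dy": 0, "dz": 0, "spin": 0}
    - {"grip": -1, "dx": 0, "dy": 0, "dz": 0, "spin": 0}
    - {"grip": -1, "dx": 0, "dy": 0, "dz": 0, "spin": 0}

```text
t: 11.45
position: [0.4551, -0.0167, 0.1159]
ee_rot: [-0.0, 0.121, 0.993, 0.0]
ft_force: [-0.1, 0.2, -4.1]
width: 0.198
gripper_force: 58.9
```

>>> servo_tool:
  moves:
    - {"grip": -1, "dx": -2.5, "dy": 0, "dz": 0, "spin": 0}
    - {"grip": -1, "dx": -2.5, "dy": 0, "dz": 0, "spin": 0}
    - {"grip": -1, "dx": -2, "dy": 0, "dz": 0, "spin": 0}
    - {"grip": -1, "dx": -2, "dy": 0, "dz": 0, "spin": 0}
    - {"grip": -1, "dx": 0, "dy": 0, "dz": 0, "spin": 0}

```text
t: 12.08
position: [0.4643, -0.0189, 0.1159]
ee_rot: [0.0, 0.121, 0.993, 0.0]
ft_force: [-0.9, -0.1, -2.9]
width: 0.199
gripper_force: 58.9
```

>>> servo_tool:
  moves:
    - {"grip": -1, "dx": -2, "dy": 0, "dz": 0, "spin": 0}
    - {"grip": -1, "dx": -2, "dy": 0, "dz": 0, "spin": 0}
    - {"grip": -1, "dx": 0, "dy": 0, "dz": 0, "spin": 0}

```text
t: 12.45
position: [0.4682, -0.0199, 0.1159]
ee_rot: [0.0, 0.121, 0.993, 0.0]
ft_force: [0.2, -0.5, -3.5]
width: 0.194
gripper_force: 58.9
```

Run:
```python
from h import *
goto([.4873,-.024,.1168],-.2425); s=sense(); print(s['t'],s['ft_force'],s['torque'])
```

```text
tcp [ 0.4682 -0.0199  0.1159] yaw 2.899 d(tool,mm) [-19.5   0.6  -0.9] spin deg 0.02
12.45 [ 0.15251145 -0.51397074 -3.51352599] [-0.02449525  0.05676727 -0.01625988]
```

>>> servo_tool:
  moves:
    - {"grip": -1, "dx": -2, "dy": 0, "dz": 0, "spin": 0}
    - {"grip": -1, "dx": -2, "dy": 0, "dz": 0, "spin": 0}
    - {"grip": -1, "dx": -2, "dy": 0, "dz": 0, "spin": 0}
    - {"grip": -1, "dx": 0, "dy": 0, "dz": 0, "spin": 0}

```text
t: 12.95
position: [0.474, -0.0213, 0.1159]
ee_rot: [0.0, 0.121, 0.993, 0.0]
ft_force: [0.7, 0.1, -3.6]
width: 0.196
gripper_force: 58.9
```

>>> servo_tool:
  moves:
    - {"grip": -1, "dx": -2, "dy": 0, "dz": 0, "spin": 0}
    - {"grip": -1, "dx": -2, "dy": 0, "dz": 0, "spin": 0}
    - {"grip": -1, "dx": -2, "dy": 0, "dz": 0, "spin": 0}
    - {"grip": -1, "dx": 0, "dy": 0, "dz": 0, "spin": 0}

```text
t: 13.45
position: [0.4799, -0.0228, 0.1159]
ee_rot: [0.0, 0.121, 0.993, 0.0]
ft_force: [0.3, 0.3, -3.5]
width: 0.201
gripper_force: 58.9
```

Run:
```python
from h import *
goto([.4873,-.024,.1168],-.2425); s=sense(); print(s['t'],s['ft_force'],s['torque'])
```

```text
tcp [ 0.4799 -0.0228  0.1159] yaw 2.899 d(tool,mm) [-7.5  0.6 -0.9] spin deg 0.02
13.45 [ 0.26537912  0.2931252  -3.50422536] [-0.03666874  0.04963988  0.02101221]
```

>>> servo_tool:
  moves:
    - {"grip": -1, "dx": -2, "dy": 0, "dz": 0, "spin": 0}
    - {"grip": -1, "dx": -2, "dy": 0, "dz": 0, "spin": 0}
    - {"grip": -1, "dx": -1, "dy": 0, "dz": 0, "spin": 0}
    - {"grip": -1, "dx": -1, "dy": 0, "dz": 0, "spin": 0}
    - {"grip": -1, "dx": 0, "dy": 0, "dz": 0, "spin": 0}

```text
t: 14.08
position: [0.4855, -0.0242, 0.1159]
ee_rot: [0.0, 0.121, 0.993, 0.0]
ft_force: [-1.0, 0.6, -2.9]
width: 0.195
gripper_force: 58.9
```

>>> servo_tool:
  moves:
    - {"grip": -1, "dx": -0.7, "dy": 0, "dz": 0, "spin": 0}
    - {"grip": -1, "dx": 0, "dy": 0, "dz": 0, "spin": 0}

```text
t: 14.32
position: [0.4862, -0.0243, 0.1159]
ee_rot: [0.0, 0.121, 0.993, 0.0]
ft_force: [-0.5, -0.0, -4.1]
width: 0.201
gripper_force: 58.9
```

>>> servo_tool:
  moves:
    - {"grip": -1, "dx": -0.7, "dy": 0, "dz": 0, "spin": 0}
    - {"grip": -1, "dx": 0, "dy": 0, "dz": 0, "spin": 0}

```text
t: 14.58
position: [0.4869, -0.0245, 0.1159]
ee_rot: [0.0, 0.121, 0.993, 0.0]
ft_force: [0.3, -0.1, -3.3]
width: 0.199
gripper_force: 58.9
```

>>> servo_tool:
  moves:
    - {"grip": -1, "dx": -0.7, "dy": 0, "dz": 0, "spin": 0}
    - {"grip": -1, "dx": 0, "dy": 0, "dz": 0, "spin": 0}

```text
t: 14.82
position: [0.4873, -0.0246, 0.1158]
ee_rot: [-0.0, 0.121, 0.993, 0.0]
ft_force: [-0.6, 0.3, -3.2]
width: 0.2
gripper_force: 58.9
```

>>> servo_tool:
  moves:
    - {"grip": -1, "dx": -0.8, "dy": 0, "dz": 0, "spin": 0}
    - {"grip": -1, "dx": 0, "dy": 0, "dz": 0, "spin": 0}

```text
t: 15.08
position: [0.4875, -0.0247, 0.1157]
ee_rot: [-0.001, 0.121, 0.993, -0.0]
ft_force: [-4.8, 1.5, -2.2]
width: 0.198
gripper_force: 58.9
```

>>> servo_tool:
  moves:
    - {"grip": -1, "dx": -0.8, "dy": 0, "dz": 0, "spin": 0}
    - {"grip": -1, "dx": 0, "dy": 0, "dz": 0, "spin": 0}

```text
t: 15.32
position: [0.4876, -0.0248, 0.1155]
ee_rot: [-0.002, 0.121, 0.993, -0.0]
ft_force: [-6.1, 1.9, -1.5]
width: 0.199
gripper_force: 59.0
```

>>> servo_tool:
  moves:
    - {"grip": -1, "dx": -0.8, "dy": 0, "dz": 0, "spin": 0}
    - {"grip": -1, "dx": 0, "dy": 0, "dz": 0, "spin": 0}

```text
t: 15.58
position: [0.4878, -0.0249, 0.1153]
ee_rot: [-0.002, 0.121, 0.993, -0.0]
ft_force: [-9.5, 2.6, 0.0]
width: 0.199
gripper_force: 59.1
```

The jaw's back touches the nut (rising −x force), so the jaw is seated. Backing off to centre it, then turning about the nut.

>>> servo_tool:
  moves:
    - {"grip": -1, "dx": 1.5, "dy": 0, "dz": 0, "spin": 0}
    - {"grip": -1, "dx": 1.5, "dy": 0, "dz": 0, "spin": 0}
    - {"grip": -1, "dx": 0, "dy": 0, "dz": 0, "spin": 0}
    - {"grip": -1, "dx": 0, "dy": 0, "dz": 0, "spin": 0}
    - {"grip": -1, "dx": 0, "dy": 0, "dz": 0, "spin": 0}
  squeeze: 100

```text
t: 16.2
position: [0.4873, -0.0246, 0.116]
ee_rot: [0.0, 0.121, 0.993, 0.0]
ft_force: [0.6, -0.7, -3.4]
width: 0.191
gripper_force: 99.5
```

```bash
cat > tq.py <<'E'
from h import *
nut=np.array([.4866+.127*np.cos(-.2425),-.0244+.127*np.sin(-.2425)])
L=[]
for i in range(4):
    s=sense(); L.append(np.r_[s['ft_force'],s['torque']]); camera('wrist')
s=sense();L.append(np.r_[s['ft_force'],s['torque']])
m=np.mean(L,0);P,M=pose(); r=P[:2]-nut
u=-M[:2,0]; pv=P[:2]+.085*u; q=P[:2]-pv; n=M[:2,1]
print('t',round(s['t'],2),'P',P.round(4),'yaw',round(yaw(M),4),'F',m[:3].round(2),'T',m[3:].round(3),'Flat',round(m[:2]@n,2),'Fax',round(m[:2]@u,2),'tau_nut',round(m[5]+r[0]*m[1]-r[1]*m[0],3),'tau_piv',round(m[5]+q[0]*m[1]-q[1]*m[0],3),'|jaw-nut|',np.round(P[:2]+.127*u-nut,4))
E
python3 tq.py
```

```text
t 16.4 P [ 0.4872 -0.0246  0.116 ] yaw 2.8994 F [-0.09 -0.45 -3.23] T [ 0.031  0.115 -0.01 ] Flat -0.46 Fax 0.02 tau_nut 0.048 tau_piv 0.029 |jaw-nut| [ 0.0006 -0.0002]
```

>>> servo_tool:
  moves:
    - {"grip": -1, "dx": 0, "dy": 3.3, "dz": 0, "spin": 1.5}
    - {"grip": -1, "dx": 0, "dy": 3.3, "dz": 0, "spin": 1.5}
    - {"grip": -1, "dx": -0.2, "dy": 3.3, "dz": 0, "spin": 1.5}
    - {"grip": -1, "dx": 0, "dy": 0, "dz": 0, "spin": 0}
    - {"grip": -1, "dx": 0, "dy": 0, "dz": 0, "spin": 0}

```text
t: 17.02
position: [0.4899, -0.015, 0.1159]
ee_rot: [0.0, 0.159, 0.987, 0.0]
ft_force: [0.6, 0.5, -3.1]
width: 0.192
gripper_force: 99.5
```

```bash
python3 tq.py
```

```text
t 17.23 P [ 0.4898 -0.0151  0.116 ] yaw 2.821 F [ 0.93  0.07 -3.28] T [ 0.004 -0.122  0.038] Flat 0.36 Fax 0.86 tau_nut -0.007 tau_piv 0.008 |jaw-nut| [ 0.0005 -0.0002]
```

>>> servo_tool:
  moves:
    - {"grip": -1, "dx": 0, "dy": 3.3, "dz": 0, "spin": 1.5}
    - {"grip": -1, "dx": 0, "dy": 3.3, "dz": 0, "spin": 1.5}
    - {"grip": -1, "dx": -0.2, "dy": 3.3, "dz": 0, "spin": 1.5}
    - {"grip": -1, "dx": 0, "dy": 0, "dz": 0, "spin": 0}
    - {"grip": -1, "dx": 0, "dy": 0, "dz": 0, "spin": 0}

```text
t: 17.85
position: [0.4933, -0.0057, 0.1159]
ee_rot: [0.0, 0.198, 0.98, 0.0]
ft_force: [0.9, 0.8, -3.3]
width: 0.188
gripper_force: 99.5
```

```bash
python3 tq.py
```

```text
t 18.05 P [ 0.4933 -0.0058  0.1159] yaw 2.7426 F [ 1.18  0.11 -3.25] T [ 0.064 -0.194  0.118] Flat 0.56 Fax 1.05 tau_nut 0.047 tau_piv 0.07 |jaw-nut| [ 0.0004 -0.0002]
```

>>> servo_tool:
  moves:
    - {"grip": -1, "dx": 0, "dy": 3.3, "dz": 0, "spin": 1.5}
    - {"grip": -1, "dx": -0.1, "dy": 3.3, "dz": 0, "spin": 1.5}
    - {"grip": -1, "dx": 0, "dy": 0, "dz": 0, "spin": 0}
    - {"grip": -1, "dx": 0, "dy": 0, "dz": 0, "spin": 0}

```text
t: 18.55
position: [0.496, 0.0003, 0.1159]
ee_rot: [0.0, 0.224, 0.975, -0.0]
ft_force: [1.5, -0.4, -2.6]
width: 0.191
gripper_force: 99.5
```

```bash
python3 tq.py
```

```text
t 18.75 P [4.960e-01 2.000e-04 1.159e-01] yaw 2.6902 F [ 0.96  0.38 -2.55] T [ 0.125 -0.193  0.115] Flat 0.76 Fax 0.7 tau_nut 0.019 tau_piv 0.05 |jaw-nut| [ 0.0004 -0.0003]
```

>>> servo_tool:
  moves:
    - {"grip": -1, "dx": 0, "dy": 3.3, "dz": 0, "spin": 1.5}
    - {"grip": -1, "dx": -0.1, "dy": 3.3, "dz": 0, "spin": 1.5}
    - {"grip": -1, "dx": 0, "dy": 0, "dz": 0, "spin": 0}
    - {"grip": -1, "dx": 0, "dy": 0, "dz": 0, "spin": 0}

```text
t: 19.25
position: [0.4989, 0.006, 0.1159]
ee_rot: [-0.0, 0.249, 0.968, -0.0]
ft_force: [0.1, -0.1, -2.7]
width: 0.188
gripper_force: 99.5
```

```bash
python3 tq.py
```

```text
t 19.45 P [0.499  0.006  0.1159] yaw 2.6376 F [-0.   -0.37 -2.96] T [-0.087 -0.042  0.221] Flat -0.32 Fax 0.18 tau_nut 0.262 tau_piv 0.248 |jaw-nut| [ 0.0003 -0.0004]
```

>>> servo_tool:
  moves:
    - {"grip": -1, "dx": 0, "dy": 3.3, "dz": 0, "spin": 1.5}
    - {"grip": -1, "dx": -0.1, "dy": 3.3, "dz": 0, "spin": 1.5}
    - {"grip": -1, "dx": 0, "dy": 0, "dz": 0, "spin": 0}
    - {"grip": -1, "dx": 0, "dy": 0, "dz": 0, "spin": 0}

```text
t: 19.95
position: [0.5021, 0.0112, 0.1158]
ee_rot: [-0.0, 0.275, 0.961, -0.0]
ft_force: [-1.6, -5.0, -1.8]
width: 0.189
gripper_force: 99.5
```

```bash
python3 tq.py
```

```text
t 20.15 P [0.5021 0.0112 0.1158] yaw 2.5843 F [-1.7  -4.96 -2.65] T [-1.015  0.265 -0.025] Flat -5.11 Fax 1.18 tau_nut 0.621 tau_piv 0.409 |jaw-nut| [ 0.     -0.0011]
```

The nut is solid and the joint is just breaking (lateral −5 N, pivot torque 0.41 N m). From here I'll turn the handle about the pivot.

>>> servo_tool:
  moves:
    - {"grip": -1, "dx": 0, "dy": 2.9, "dz": 0, "spin": 2}
    - {"grip": -1, "dx": -0.1, "dy": 2.9, "dz": 0, "spin": 2}
    - {"grip": -1, "dx": -0.1, "dy": 2.9, "dz": 0, "spin": 2}
    - {"grip": -1, "dx": 0, "dy": 0, "dz": 0, "spin": 0}
    - {"grip": -1, "dx": 0, "dy": 0, "dz": 0, "spin": 0}

```text
t: 20.78
position: [0.5074, 0.0187, 0.1158]
ee_rot: [-0.0, 0.325, 0.946, -0.0]
ft_force: [-0.5, -4.8, -3.2]
width: 0.188
gripper_force: 99.5
```

```bash
python3 tq.py
```

```text
t 20.98 P [0.5074 0.0186 0.1158] yaw 2.4792 F [-0.91 -4.73 -3.05] T [-1.041  0.236 -0.058] Flat -4.29 Fax 2.19 tau_nut 0.494 tau_piv 0.307 |jaw-nut| [-0.0024 -0.0046]
```

>>> servo_tool:
  moves:
    - {"grip": -1, "dx": -0.1, "dy": 2.9, "dz": 0, "spin": 2}
    - {"grip": -1, "dx": -0.1, "dy": 2.9, "dz": 0, "spin": 2}
    - {"grip": -1, "dx": 0, "dy": 0, "dz": 0, "spin": 0}
    - {"grip": -1, "dx": 0, "dy": 0, "dz": 0, "spin": 0}

```text
t: 21.48
position: [0.5112, 0.0233, 0.1158]
ee_rot: [-0.0, 0.358, 0.934, -0.0]
ft_force: [-1.7, -4.1, -2.5]
width: 0.191
gripper_force: 99.5
```

```bash
python3 tq.py
python3 - <<'E'
from h import *
c=snap('scene','s4'); w=snap('wrist','w4')
u,v=proj(c,[.58,-.04,.06]).astype(int); print(u,v)
a=cv2.resize(c['image'][v-30:v+30,u-40:u+40,::-1],(800,600),interpolation=cv2.INTER_CUBIC)
cv2.imwrite('pics/s4c.png',a)
E
```

```text
t 21.68 P [0.5113 0.0232 0.1159] yaw 2.4093 F [-1.37 -5.25 -3.05] T [-1.03   0.257 -0.105] Flat -4.82 Fax 2.49 tau_nut 0.521 tau_piv 0.305 |jaw-nut| [-0.0042 -0.0068]
230 200
```

View pics/s4c.png

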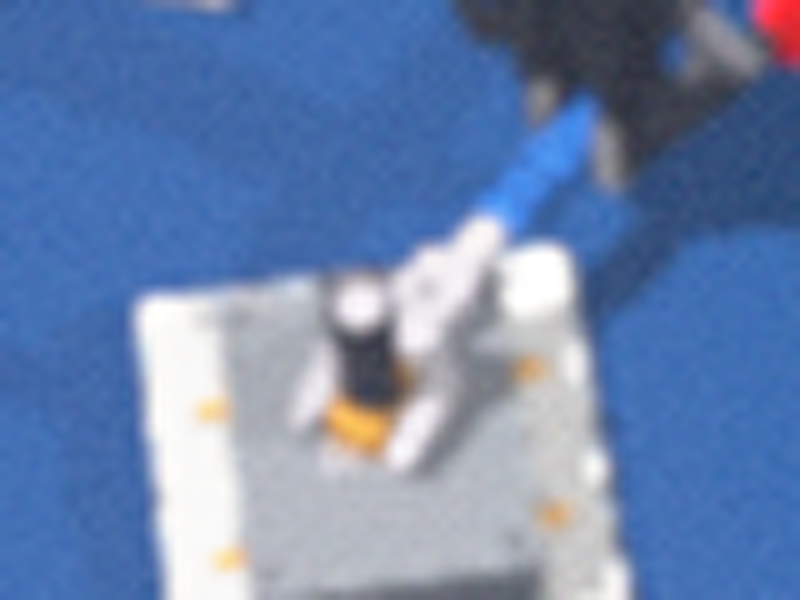

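The scene view shows the jaw fully around the nut (prong tips at (300, 425) and (405, 462)), the pivot pin at (430, 287), and the handle visibly folded. I'll estimate the joint angle from the direction pin → nut against the handle's heading.

Run:
```python
from h import *
c=load('s4'); g=lambda x,y,z:ground(c,(190+(x+.5)/10-.5,170+(y+.5)/10-.5),z)[:2]
P=np.array([.5113,.0232]);th=2.4093-np.pi;u=np.array([np.cos(th),np.sin(th)])
pin=g(430,287,.068);tips=(g(300,425,.066)+g(405,462,.066))/2
print('pin',pin,'from handle',P+.085*u,'tips',tips)
for n,nut in(('fit',np.array([.6106,-.0545])),('seat',np.array([.6100,-.0550]))):
  for q in(pin,P+.085*u):
    d=nut-q;print(n,np.linalg.norm(d),np.arctan2(d[1],d[0]),'joint',np.arctan2(d[1],d[0])-th)
d=tips-pin;print('tips-pin',np.linalg.norm(d),np.arctan2(d[1],d[0])-th)
```

```text
pin [ 0.57598514 -0.0341046 ] from handle [ 0.5745097  -0.03362899] tips [ 0.62944666 -0.06243082]
fit 0.040176622956253225 -0.5324474173761292 joint 0.1998452362136639
fit 0.041690633029616 -0.5243106579882439 joint 0.20798199560154917
seat 0.03992027803262933 -0.5508694157786627 joint 0.18142323781113046
seat 0.04142802840793249 -0.542009852491232 joint 0.1902828010985611
tips-pin 0.060502140922432675 0.24505660000261592
```

The joint is at about 0.2 rad. Three more degrees brings it to about 15°.

>>> servo_tool:
  moves:
    - {"grip": -1, "dx": -0.1, "dy": 2.2, "dz": 0, "spin": 1.5}
    - {"grip": -1, "dx": -0.1, "dy": 2.2, "dz": 0, "spin": 1.5}
    - {"grip": -1, "dx": 0, "dy": 0, "dz": 0, "spin": 0}
    - {"grip": -1, "dx": 0, "dy": 0, "dz": 0, "spin": 0}
    - {"grip": -1, "dx": 0, "dy": 0, "dz": 0, "spin": 0}

```text
t: 22.4
position: [0.5144, 0.0264, 0.1159]
ee_rot: [-0.0, 0.382, 0.924, -0.0]
ft_force: [-1.9, -5.0, -2.4]
width: 0.188
gripper_force: 99.5
```

```bash
python3 tq.py
python3 - <<'E'
from h import *
P,M=pose();th=yaw(M)-np.pi;q=P[:2]+.085*np.array([np.cos(th),np.sin(th)]);d=np.array([.6106,-.0545])-q;print('joint',np.arctan2(d[1],d[0])-th,np.linalg.norm(d))
E
```

```text
t 22.6 P [0.5143 0.0264 0.1159] yaw 2.3581 F [-1.86 -4.8  -2.59] T [-0.967  0.373 -0.153] Flat -4.71 Fax 2.07 tau_nut 0.457 tau_piv 0.248 |jaw-nut| [-0.0056 -0.0084]
joint 0.25852467088267517 0.04169025496651619
```

The joint is at about 0.26 rad with torque 0.25 N m, so the trip is done. Unloading about the pivot.

>>> servo_tool:
  moves:
    - {"grip": -1, "dx": 0, "dy": -2.9, "dz": 0, "spin": -2}
    - {"grip": -1, "dx": 0, "dy": -2.9, "dz": 0, "spin": -2}
    - {"grip": -1, "dx": 0, "dy": -2.9, "dz": 0, "spin": -2}
    - {"grip": -1, "dx": 0, "dy": -2.9, "dz": 0, "spin": -2}
    - {"grip": -1, "dx": 0, "dy": -2.9, "dz": 0, "spin": -2}
    - {"grip": -1, "dx": 0, "dy": -2.9, "dz": 0, "spin": -2}
    - {"grip": -1, "dx": 0, "dy": -2.9, "dz": 0, "spin": -2}
    - {"grip": -1, "dx": 0, "dy": -1.5, "dz": 0, "spin": -1}
    - {"grip": -1, "dx": 0, "dy": 0, "dz": 0, "spin": 0}
    - {"grip": -1, "dx": 0, "dy": 0, "dz": 0, "spin": 0}

```text
t: 23.85
position: [0.5008, 0.0088, 0.1159]
ee_rot: [0.0, 0.258, 0.966, -0.0]
ft_force: [-0.9, -6.4, -3.3]
width: 0.192
gripper_force: 99.5
```

```bash
python3 tq.py
python3 - <<'E'
from h import *
n=np.array([.4866+.127*np.cos(-.2425),-.0244+.127*np.sin(-.2425)])
for y in(2.64,2.67): goto([n[0]-.127*np.cos(y-np.pi),n[1]-.127*np.sin(y-np.pi),.116],y)
E
```

```text
t 24.05 P [0.5008 0.0088 0.1159] yaw 2.6196 F [-1.57 -5.96 -3.04] T [-1.199  0.357 -0.251] Flat -5.95 Fax 1.61 tau_nut 0.499 tau_piv 0.255 |jaw-nut| [0.001  0.0004]
tcp [0.5008 0.0088 0.1159] yaw 2.62 d(tool,mm) [ 0.7 -3.5 -0.1] spin deg -1.17
tcp [0.5008 0.0088 0.1159] yaw 2.62 d(tool,mm) [ 0.6 -7.3 -0.1] spin deg -2.89
```

>>> servo_tool:
  moves:
    - {"grip": -1, "dx": 0.2, "dy": -1.8, "dz": 0, "spin": -0.6}
    - {"grip": -1, "dx": 0.2, "dy": -1.8, "dz": 0, "spin": -0.6}
    - {"grip": -1, "dx": 0, "dy": 0, "dz": 0, "spin": 0}
    - {"grip": -1, "dx": 0, "dy": 0, "dz": 0, "spin": 0}

```text
t: 24.55
position: [0.4993, 0.0065, 0.1161]
ee_rot: [0.001, 0.248, 0.969, 0.0]
ft_force: [1.9, -4.5, -3.7]
width: 0.194
gripper_force: 99.4
```

```bash
python3 tq.py
```

```text
t 24.75 P [0.4993 0.0064 0.1161] yaw 2.6412 F [ 2.28 -3.97 -4.1 ] T [-0.77  -0.444 -0.213] Flat -2.39 Fax 3.9 tau_nut 0.086 tau_piv -0.01 |jaw-nut| [0.0009 0.0004]
```

>>> servo_tool:
  moves:
    - {"grip": -1, "dx": 0, "dy": -1.8, "dz": 0, "spin": -0.8}
    - {"grip": -1, "dx": 0, "dy": -1.8, "dz": 0, "spin": -0.8}
    - {"grip": -1, "dx": 0, "dy": 0, "dz": 0, "spin": 0}
    - {"grip": -1, "dx": 0, "dy": 0, "dz": 0, "spin": 0}

```text
t: 25.25
position: [0.497, 0.0033, 0.1159]
ee_rot: [-0.0, 0.234, 0.972, 0.0]
ft_force: [1.8, -2.2, -3.1]
width: 0.187
gripper_force: 99.5
```

```bash
python3 tq.py
python3 - <<'E'
from h import *
n=np.array([.4866+.127*np.cos(-.2425),-.0244+.127*np.sin(-.2425)])
y=2.67; goto([n[0]-.127*np.cos(y-np.pi),n[1]-.127*np.sin(y-np.pi),.116],y)
E
```

```text
t 25.45 P [0.497  0.0033 0.1159] yaw 2.6692 F [ 2.06 -2.27 -2.95] T [-0.482 -0.383 -0.087] Flat -1.08 Fax 2.87 tau_nut 0.049 tau_piv 0.005 |jaw-nut| [0.0002 0.0004]
tcp [0.497  0.0033 0.1159] yaw 2.669 d(tool,mm) [-0.  -0.6 -0.1] spin deg -0.05
```

Torque is near zero, so I'll draw the wrench straight back.

>>> servo_tool:
  moves:
    - {"grip": -1, "dx": 2, "dy": -0.3, "dz": 0, "spin": 0}
    - {"grip": -1, "dx": 3, "dy": 0, "dz": 0, "spin": 0}
    - {"grip": -1, "dx": 3, "dy": 0, "dz": 0, "spin": 0}
    - {"grip": -1, "dx": 0, "dy": 0, "dz": 0, "spin": 0}

```text
t: 25.95
position: [0.489, 0.007, 0.1157]
ee_rot: [-0.001, 0.234, 0.972, -0.0]
ft_force: [0.4, -0.3, -2.7]
width: 0.187
gripper_force: 99.4
```

```bash
python3 tq.py
```

```text
t 26.15 P [0.4898 0.0066 0.1159] yaw 2.6691 F [ 0.17 -0.39 -3.31] T [0.025 0.02  0.008] Flat -0.27 Fax 0.33 tau_nut 0.045 tau_piv 0.031 |jaw-nut| [-0.007   0.0037]
```

>>> servo_tool:
  moves:
    - {"grip": -1, "dx": 4, "dy": 0, "dz": 0, "spin": 0}
    - {"grip": -1, "dx": 5, "dy": 0, "dz": 0, "spin": 0}
    - {"grip": -1, "dx": 6, "dy": 0, "dz": 0, "spin": 0}
    - {"grip": -1, "dx": 8, "dy": 0, "dz": 0, "spin": 0}
    - {"grip": -1, "dx": 10, "dy": 0, "dz": 0, "spin": 0}
    - {"grip": -1, "dx": 12, "dy": 0, "dz": 0, "spin": 0}
    - {"grip": -1, "dx": 7, "dy": 0, "dz": 0, "spin": 0}
    - {"grip": -1, "dx": 0, "dy": 0, "dz": 0, "spin": 0}
    - {"grip": -1, "dx": 0, "dy": 0, "dz": 0, "spin": 0}

```text
t: 27.28
position: [0.4439, 0.0302, 0.116]
ee_rot: [0.0, 0.234, 0.972, 0.0]
ft_force: [0.2, -0.1, -3.3]
width: 0.191
gripper_force: 99.4
```

```bash
python3 tq.py
python3 - <<'E'
from h import *
goto([.481,.3058,.1784],2.838)
w=snap('wrist','w5')
# sleeve axis in wrist: compare with w3 (same grasp) by blue mask
for f in('w3','w5'):
    h=cv2.cvtColor(load(f)['image'],cv2.COLOR_RGB2HSV)
    for r in(90,150,210):
        b=np.where((h[r,200:310,0]>95)&(h[r,200:310,0]<125)&(h[r,200:310,1]>120))[0]+200; print(f,r,b.min() if len(b) else 0,b.max() if len(b) else 0,len(b),end=' | ')
E
```

```text
t 27.48 P [0.4437 0.03   0.1159] yaw 2.6686 F [ 0.16 -0.11 -3.65] T [0.006 0.025 0.024] Flat -0.03 Fax 0.2 tau_nut 0.029 tau_piv 0.026 |jaw-nut| [-0.0531  0.0271]
tcp [0.4437 0.03   0.1159] yaw 2.669 d(tool,mm) [ 92.4 262.5 -62.5] spin deg -9.7
w3 90 200 309 110 | w3 150 200 309 110 | w3 210 200 309 110 | w5 90 200 309 110 | w5 150 200 309 107 | w5 210 229 309 77 |
```

>>> servo_tool:
  moves:
    - {"grip": -1, "dx": 0, "dy": 0, "dz": -6, "spin": 0}
    - {"grip": -1, "dx": 0, "dy": 0, "dz": -14, "spin": 0}
    - {"grip": -1, "dx": 0, "dy": 0, "dz": -18, "spin": 0}
    - {"grip": -1, "dx": 0, "dy": 0, "dz": -16, "spin": 0}
    - {"grip": -1, "dx": 0, "dy": 0, "dz": -8, "spin": 0}
    - {"grip": -1, "dx": 3, "dy": 10, "dz": 0, "spin": 0}
    - {"grip": -1, "dx": 9, "dy": 25, "dz": 0, "spin": 0}
    - {"grip": -1, "dx": 13, "dy": 37, "dz": 0, "spin": 0}
    - {"grip": -1, "dx": 14, "dy": 40, "dz": 0, "spin": 0}
    - {"grip": -1, "dx": 14, "dy": 40, "dz": 0, "spin": 0}
    - {"grip": -1, "dx": 14, "dy": 40, "dz": 0, "spin": 0}
    - {"grip": -1, "dx": 13, "dy": 36, "dz": 0, "spin": 0}
    - {"grip": -1, "dx": 9, "dy": 24, "dz": 0, "spin": -3}
    - {"grip": -1, "dx": 3, "dy": 10, "dz": 0, "spin": -4}
    - {"grip": -1, "dx": 0, "dy": 0, "dz": 0, "spin": -2.7}
    - {"grip": -1, "dx": 0, "dy": 0, "dz": 0, "spin": 0}
    - {"grip": -1, "dx": 0, "dy": 0, "dz": 0, "spin": 0}

```text
t: 29.65
position: [0.48, 0.3055, 0.1775]
ee_rot: [-0.0, 0.152, 0.988, -0.0]
ft_force: [-0.7, 0.4, -3.3]
width: 0.191
gripper_force: 99.4
```

Run:
```python
from h import *
goto([.481,.3058,.1025],2.838); s=sense(); print(s['t'],s['torque'])
w=snap('wrist','w6'); g=lambda c:cv2.cvtColor(c['image'],cv2.COLOR_RGB2GRAY)
a=g(load('w3'));b=g(w)
for (y0,y1,x0,x1) in((15,75,225,285),(80,165,225,285)):
    r=cv2.matchTemplate(b,a[y0:y1,x0:x1],cv2.TM_CCOEFF_NORMED); _,v,_,l=cv2.minMaxLoc(r); print(v,l,'was',(x0,y0))
cv2.imwrite('pics/w6c.png',np.hstack([cv2.resize(q['image'][:384,120:390,::-1],(400,569)) for q in(load('w3'),w)]))
```

```text
tcp [0.48   0.3055 0.1775] yaw 2.837 d(tool,mm) [-0.9  0.6 75. ] spin deg -0.04
29.65 [ 0.01008989  0.03571167 -0.0100621 ]
0.9598168730735779 (225, 15) was (225, 15)
0.8687371015548706 (225, 80) was (225, 80)
```

The handle hasn't moved in the pads. Lowering into the rest.

>>> servo_tool:
  moves:
    - {"grip": -1, "dx": -0.9, "dy": 0.6, "dz": 8, "spin": 0}
    - {"grip": -1, "dx": 0, "dy": 0, "dz": 14, "spin": 0}
    - {"grip": -1, "dx": 0, "dy": 0, "dz": 14, "spin": 0}
    - {"grip": -1, "dx": 0, "dy": 0, "dz": 10, "spin": 0}
    - {"grip": -1, "dx": 0, "dy": 0, "dz": 8, "spin": 0}
    - {"grip": -1, "dx": 0, "dy": 0, "dz": 6, "spin": 0}
    - {"grip": -1, "dx": 0, "dy": 0, "dz": 5, "spin": 0}
    - {"grip": -1, "dx": 0, "dy": 0, "dz": 3, "spin": 0}
    - {"grip": -1, "dx": 0, "dy": 0, "dz": 2, "spin": 0}
    - {"grip": -1, "dx": 0, "dy": 0, "dz": 2, "spin": 0}
    - {"grip": -1, "dx": 0, "dy": 0, "dz": 1, "spin": 0}
    - {"grip": -1, "dx": 0, "dy": 0, "dz": 0, "spin": 0}
    - {"grip": -1, "dx": 0, "dy": 0, "dz": 0, "spin": 0}

```text
t: 31.32
position: [0.4813, 0.3058, 0.105]
ee_rot: [0.0, 0.151, 0.989, 0.0]
ft_force: [0.4, 0.2, -3.8]
width: 0.19
gripper_force: 99.5
```

>>> servo_tool:
  moves:
    - {"grip": -1, "dx": 0, "dy": 0, "dz": 1, "spin": 0}
    - {"grip": -1, "dx": 0, "dy": 0, "dz": 0, "spin": 0}

```text
t: 31.58
position: [0.4813, 0.3057, 0.1039]
ee_rot: [-0.0, 0.151, 0.989, -0.0]
ft_force: [0.0, -0.4, -3.4]
width: 0.192
gripper_force: 99.5
```

>>> servo_tool:
  moves:
    - {"grip": -1, "dx": 0, "dy": 0, "dz": 1, "spin": 0}
    - {"grip": -1, "dx": 0, "dy": 0, "dz": 0, "spin": 0}

```text
t: 31.82
position: [0.4813, 0.3057, 0.1029]
ee_rot: [-0.0, 0.151, 0.989, -0.0]
ft_force: [0.0, 0.7, -3.9]
width: 0.191
gripper_force: 99.5
```

>>> servo_tool:
  moves:
    - {"grip": -1, "dx": 0, "dy": 0, "dz": 0.7, "spin": 0}
    - {"grip": -1, "dx": 0, "dy": 0, "dz": 0, "spin": 0}

```text
t: 32.08
position: [0.4813, 0.3058, 0.1026]
ee_rot: [0.0, 0.151, 0.989, 0.0]
ft_force: [-1.9, -0.5, 3.8]
width: 0.194
gripper_force: 100.6
```

>>> servo_tool:
  moves:
    - {"grip": -1, "dx": 0, "dy": 0, "dz": 0.7, "spin": 0}
    - {"grip": -1, "dx": 0, "dy": 0, "dz": 0, "spin": 0}

```text
t: 32.33
position: [0.4813, 0.3058, 0.1026]
ee_rot: [0.0, 0.151, 0.989, 0.0]
ft_force: [-5.0, -2.8, 13.1]
width: 0.186
gripper_force: 102.1
```

>>> servo_tool:
  moves:
    - {"grip": -1, "dx": 0, "dy": 0, "dz": 0.7, "spin": 0}
    - {"grip": -1, "dx": 0, "dy": 0, "dz": 0, "spin": 0}

```text
t: 32.58
position: [0.4813, 0.3058, 0.1025]
ee_rot: [0.0, 0.151, 0.989, 0.0]
ft_force: [-6.5, -4.9, 21.2]
width: 0.187
gripper_force: 103.3
```

It rests on the saddle floors. I'll ease the push, open slowly and leave.

>>> servo_tool:
  moves:
    - {"grip": -1, "dx": 0, "dy": 0, "dz": -1.5, "spin": 0}
    - {"grip": -1, "dx": 0, "dy": 0, "dz": 0, "spin": 0}
    - {"grip": -0.5, "dx": 0, "dy": 0, "dz": 0, "spin": 0}
    - {"grip": -0.3, "dx": 0, "dy": 0, "dz": 0, "spin": 0}
    - {"grip": 0, "dx": 0, "dy": 0, "dz": 0, "spin": 0}
    - {"grip": 0.2, "dx": 0, "dy": 0, "dz": 0, "spin": 0}
    - {"grip": 0.2, "dx": 0, "dy": 0, "dz": 0, "spin": 0}
    - {"grip": 0.2, "dx": 0, "dy": 0, "dz": -10, "spin": 0}
    - {"grip": 0.2, "dx": 0, "dy": 0, "dz": -25, "spin": 0}
    - {"grip": 0.2, "dx": 0, "dy": 0, "dz": -35, "spin": 0}
    - {"grip": 0.2, "dx": 0, "dy": 0, "dz": -35, "spin": 0}
    - {"grip": 0.5, "dx": -16, "dy": 0, "dz": -12, "spin": 0}
    - {"grip": 1, "dx": -16, "dy": 0, "dz": 0, "spin": 0}
    - {"grip": 1, "dx": 0, "dy": 0, "dz": 0, "spin": 0}
    - {"grip": 1, "dx": 0, "dy": 0, "dz": 0, "spin": 0}
  squeeze: 40

```text
t: 34.45
position: [0.5111, 0.2961, 0.2183]
ee_rot: [-0.001, 0.151, 0.989, -0.001]
ft_force: [-0.9, -0.2, -1.0]
width: 1.001
gripper_force: 0.0
```

Run:
```python
from h import *
w=snap('wrist','w7'); s=sense(); print(s['t'],s['position'])
c=snap('scene','s7'); d=cv2.absdiff(c['image'],load('scene0')['image']).max(2); 
p=proj(c,[.611,-.0545,.062]).astype(int)
b=cv2.resize(c['image'][p[1]-30:p[1]+30,p[0]-20:p[0]+20,::-1],(290,435),interpolation=cv2.INTER_CUBIC)
a=cv2.resize(w['image'][:330,120:400,::-1],(500,589))
o=np.zeros((589,790,3),np.uint8);o[:,:500]=a;o[:435,500:]=b;cv2.imwrite('pics/end.png',o)
```

```text
34.5 [0.51101994 0.29624277 0.21837718]
```

View pics/end.png

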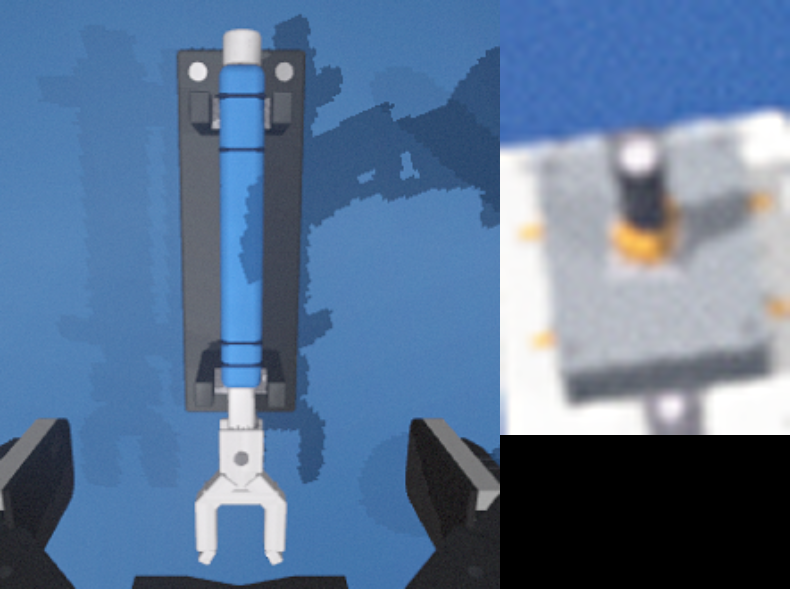

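The wrench lies straight in both saddles exactly as before (sleeve (242, 66)–(241, 388), pin (241, 458)). The load and its nut are undisturbed and the robot is clear. Handing in.

```bash
python3 -c "
from station import job_done
print(job_done())"
```

```text
the job is handed in; nothing more can be done
None
```

I tightened the nut until the wrench tripped at an estimated 15° of fold, laid the wrench back straight in its rest, and handed the job in after about 35 s. The hand-in returned no verdict.

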